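# Set the thick roller at the head of the rolling ramp

### The arm

A 6-joint arm with a two-finger parallel gripper is mounted at the origin on the work surface. World frame = base frame: x ahead of the robot, y to its left, z up, the work surface at z = 0. Lengths are in m, angles in rad, forces in N, time in s.
With the tool pointing down it reaches from about 0.375 to 0.975 m from the base axis. Payload 3.8 kg.
Tool frame: the origin (TCP) lies at the very end of the fingers, on their centre line; the grasp point (between the pads) lies 19 mm behind it (bot.pinch_z is the distance from the TCP to the grasp point, in m); x points along the fingers, y is the direction in which the jaws open and shut, and the axes are right-handed (so a half turn about x gives the same grasp; the last joint's range is limited). The gripper opens to 85 mm and grips with 20 to 120 N. Pads are 22 mm wide; open, the fingers measure 114 mm over their backs; the gripper's body (76 mm by 85 mm) begins 54 mm behind the grasp point. The pads swing forward as they close: fully open they stand 13 mm farther back than shut.
Start: joints at [-1.347, 0.264, 1.604, -0, 1.274, -0.037], TCP at [0.174, -0.652, 0.231] pointing down, gripper open.
Joint ranges: [-2.63, 2.63], [-0.94, 2.18], [0.31, 2.57], [-1.31, 4.45], [0, 2.66], [-2.55, 2.55]. Speed limits (rad/s): [2.57, 2.57, 3.14, 3.14, 3.14, 3.14].

### API

Orientations are given as a rotation vector (axis times angle).
In Python, from workcell import monitor, imaging, finish_job, bot gives the robot as it stands.
- The arm moves only by the tool jog_arm, never from a script. Its argument "rows" is a list of rows, each a list of 7 numbers: the shift along the tool's x, y, z in m, then the turn, a rotation vector about the tool's x, y, z in rad, then the opening in per cent of the stroke, from 0 (shut) to 100 (fully open). A call has 1 to 20 rows; each row is the pose to reach, as a shift and turn from the pose measured when the call began, along the tool's axes at that moment; what a row does not reach only later rows make up. A row lasts 1/10 s, in which the tool goes at most 50 mm and 8.59 degrees, less where a joint would pass 70% of its speed; a pose out of reach is approached as far as the arm can. A call with a gripper value outside its range is refused whole. The fingers move at their own pace and stop on an object; "force" is the grip in N (left out, the last holds). Time passes only in rows, so rows that repeat a pose let the fingers close. It gives the time, the measured TCP pose, the force and the opening at its end, in the units of the state.
- monitor.read_state(): the state, without advancing time (a new reading comes with each control period).
- imaging.read_camera(name): name is "scene" or "top" or "wrist"; returns the picture (384x512x3 uint8, blue, green, red); there is no depth.
- imaging.camera_params(name): a dict with "fx", "fy", "cx", "cy" (pixels), "k1" (the pictures are not rectified: a ray, as slopes to the right and down, at radius r is drawn at 1 + k1 r^2 times it, then the intrinsics apply), "T" (4x4, takes a point from camera to world coordinates); the wrist camera has in their place "T_tool_cam" (4x4, takes a point from camera to tool coordinates, whose origin is the TCP and whose axes are the tool frame's). Camera axes: x right, y down, z forward; pixel columns grow to the right and rows downward; lengths in m; the calibration is good to about 2 mm. A picture is of the moment at which its call begins: read the wrist's pose just before it. camera_params takes no time and is no camera call.
- finish_job(): hands the job in, once; it reports no verdict.
The state is a dict: "time": time; "q": joint angles; "joint_vel": joint speeds; "joint_torque": joint torques, N m; "tool_pos": TCP position; "tcp_rot": TCP orientation; "wrist_force": force on the tool from outside, world axes, zero at the start; "torque": the same for the moment, N m; "width": opening from 0.0 (shut) to 1.0 (fully open).
Only numpy, scipy, OpenCV 4.12 (cv2) and the standard library are available. Lean on these libraries where they do the work, as an engineer would, in place of code of your own. Each camera call takes 0.05 s, during which the arm holds its last target. There are 200 camera calls.

### The job

Get the two-lane rolling ramp ready for a timed run: with the fingertips behind the thick roller, push it slowly up its own lane until it rests against the stop bar, without letting it run back down, and finish still holding it there with the fingers (the program ends while holding). Only push it, never grip, straddle or lift it; do not shove the stop bar along the ramp, and leave the thin roller and everything else on the bench where they are.

Things in the scene. Friction and masses are not known exactly. Their poses are not given: they have to be found in the camera images.
- thick_roller: the thick roller: a smooth bright metal cylinder with a small black dot on each end, 50 mm in diameter, 70 mm long, about 0.4 kg. Origin at its centre; its y axis is its long axis, which lies across the lane (its x and z axes turn as it rolls). It starts at rest in the shallow valley at the foot of one of the two lanes (left or right varies) and rolls back by itself if let go on the slope
- thin_roller: the thin roller: the same but 30 mm in diameter, in the valley of the other lane; stays there. Origin at its centre, y axis along its length
- incline: sloping wooden deck of the ramp, fixed; its place and heading vary. Origin on the deck surface, mid-width, at the valley line where the slope begins, 20 mm above the bench. x: uphill along the deck, rising 8 degrees for 270 mm; y: level, across; z: square to the deck, up. A resting roller's centre is one radius above the deck; the thick one starts about 2 mm uphill of the valley line
- ramp: the whole ramp; origin on the bench below its middle, 90 mm uphill of the valley line (level); x uphill (level), y across, z up. Two lanes centred at y = +43 and -43 mm, 74 mm wide, between aluminium rails 12 mm high. Downhill of the valley the floor rises the other way at 3 degrees for 70 mm, open at the end, so fingers fit in behind a roller
- stop_face (a point): middle of the downhill face of the stop bar, a dark steel bar 20 mm thick clamped across both lanes, top 40 mm above the deck. The point is mid-width, 25 mm above the deck; axes as the incline's. Clamped 150 to 220 mm up the slope from the valley line (varies); slips above about 80 N. The touching thick roller's centre is 25 mm downhill of it
- brass_mass: brass slotted mass, 42 mm across, 52 mm tall, standing on the bench beside the ramp; origin at its underside
- stopwatch: black stopwatch lying flat, 56 mm across, 16 mm tall; origin at its underside
- slide_box: small grey box for slides, 85 x 35 x 30 mm; origin at its underside
- jar: glass specimen jar with a steel cap, 52 mm across, 65 mm tall; origin at its underside
- beaker: glass beaker, 68 mm across, 90 mm tall, well away from the ramp; origin at its underside
- petri_dish: shallow glass dish, 90 mm across, 18 mm tall; origin at its underside
- ruler: wooden ruler lying flat, 210 x 30 x 4 mm; origin at the middle of its underside
There are look-alikes about, which are no part of the job. Leave any orange or red look-alike of the thick_roller alone.

How it is judged:
On the way:
1. the thick roller is pushed part of the way up the slope (more than 50 mm above the valley line) (x of thick_roller in the frame of incline above 0.05 m).
At the end, for the whole second after the job is handed in: The thick roller lies on its lane's deck, square across it (within 0.1 rad) and at rest, against the stop bar (gap under 4 mm), with the fingers still touching it (over 0.15 N); the thin roller is within 20 mm of its start and the stop bar within 6 mm of where it was clamped (x of thick_roller in the frame of stop_face between -0.029 and -0.02 m and z of thick_roller in the frame of incline between 0.021 and 0.029 m and angle between the y axis of thick_roller and the y axis of incline, either way round below 0.1 rad and contact force between the fingers and thick_roller above 0.15 N and linear speed of thick_roller below 0.02 m/s and distance of thin_roller from where it was at the start of the episode below 0.02 m and distance of stop_face from where it was at the start of the episode below 0.006 m); the arm keeps its last pose, push and grip.
It fails at once if the thick roller is lifted or climbs off its lane (more than 12 mm off the deck) (z of thick_roller in the frame of incline above 0.037 m).
It fails at once if the thick roller is gripped or straddled (the point between the finger pads is inside it) (distance between the grasp point and thick_roller below 0.025 m).
It fails at once if the thick roller is flicked, or runs back down by itself (faster than 0.3 m/s) (linear speed of thick_roller above 0.3 m/s).
It fails at once if the stop bar is shoved along (distance of stop_face from where it was at the start of the episode above 0.008 m).
It fails at once if the thin roller or something else on the bench is displaced by more than 25 mm (distance of any of thin_roller, brass_mass, stopwatch, slide_box, jar, beaker, petri_dish, ruler from where it was at the start of the episode above 0.025 m).
It also fails if it takes over 32 s, if anything falls off the work surface, if the arm or the gripper's body presses on something with over 40 N, if the wrist force passes 120 N, or if a joint passes its speed limit or range.

## Working session

There is one attempt and no reset: what is moved stays moved. The work goes in short steps, Python scripts to look and compute and a tool call to move; the robot and the scene stay as the last step left them, time stands still between calls to the robot, and variables do not carry over. Pictures are saved under pics/ and viewed, about 8 in all and at most 12, crops included, and the job is handed in when it is done.

Besides the shell and the picture viewer there is one more tool, called after "Request:" in YAML: its name, and indented under it one key for each argument. jog_arm: Moves the arm, as the interface text tells. Its arguments: {"type":"object","properties":{"rows":{"type":"array","items":{"type":"array","items":{"type":"number"}}},"force":{"type":"number"}},"required":["rows"]}

```bash
mkdir -p pics
cat > h.py <<'E'
import numpy as np, cv2
from workcell import monitor, imaging, finish_job, bot
from scipy.spatial.transform import Rotation as R
def cam(n):
    p=imaging.camera_params(n)
    if 'T' in p: return p,np.array(p['T'])
    s=monitor.read_state(); T=np.eye(4); T[:3,:3]=R.from_rotvec(s['tcp_rot']).as_matrix(); T[:3,3]=s['tool_pos']
    return p,T@np.array(p['T_tool_cam'])
def ray(pT,u,v):
    p,T=pT; K=np.array([[p['fx'],0,p['cx']],[0,p['fy'],p['cy']],[0,0,1]])
    d=np.array([(u-p['cx'])/p['fx'],(v-p['cy'])/p['fy']]); x=d.copy()
    for _ in range(30): x=d/(1+p['k1']*(x@x))
    return T[:3,3],T[:3,:3]@np.array([x[0],x[1],1])
def plane(pT,u,v,z,n=None,p0=None):
    o,d=ray(pT,u,v)
    if n is None: n=np.array([0,0,1.]);p0=np.array([0,0,z])
    return o+d*((np.array(p0)-o)@n)/(d@n)
def proj(pT,X):
    p,T=pT; c=T[:3,:3].T@(np.array(X)-T[:3,3]); x=c[:2]/c[2]; x=x*(1+p['k1']*(x@x))
    return np.array([p['fx']*x[0]+p['cx'],p['fy']*x[1]+p['cy']])
E
python3 - <<'E'
from h import *
s=monitor.read_state(); print(s)
a=[]
for n in ['scene','top']:
    im=imaging.read_camera(n); cv2.imwrite(f'pics/{n}0.png',im); a.append(im)
    p=imaging.camera_params(n); print(n,p)
print(imaging.camera_params('wrist'))
cv2.imwrite('pics/top0x.png',cv2.resize(a[1],(800,600),interpolation=cv2.INTER_CUBIC))
E
```

```text
{'time': 0.0, 'q': array([-1.34689289e+00,  2.64761121e-01,  1.60537096e+00, -4.56512678e-05,
        1.27369297e+00, -3.69062966e-02]), 'joint_vel': array([-9.67766521e-04, -1.56018785e-04, -6.73197042e-04,  6.02677512e-04,
       -7.65154749e-05, -2.40904529e-04]), 'joint_torque': array([-3.74947658e-04, -5.15110159e+01, -3.67311895e+01,  3.71008048e-05,
        1.30373440e-02, -9.51268078e-06]), 'tool_pos': array([ 0.17387528, -0.65146804,  0.22995829]), 'tcp_rot': array([ 2.08297216,  0.2755596 , -2.08350135]), 'wrist_force': array([0.49205508, 0.06717703, 0.60925545]), 'torque': array([ 0.01683381, -0.00724801, -0.01714071]), 'width': 1.0024127278627084}
scene {'fx': 360.12487015886853, 'fy': 360.12487015886853, 'cx': 258.95237170930415, 'cy': 188.6238876283014, 'k1': -0.09184538186751123, 'T': array([[-0.38132345,  0.54551085, -0.74633125,  1.44717994],
       [ 0.92442455,  0.2299299 , -0.30425565,  0.33372078],
       [ 0.00562911, -0.80594674, -0.59196128,  0.78939205],
       [ 0.        ,  0.        ,  0.        ,  1.        ]])}
top {'fx': 449.42561279543696, 'fy': 449.42
[... 224 characters left out ...]
 -1.31817646e-03,
        -2.34132513e-02],
       [ 2.24832376e-03, -1.13420996e-01, -9.93544475e-01,
         1.42912702e+00],
       [ 0.00000000e+00,  0.00000000e+00,  0.00000000e+00,
         1.00000000e+00]])}
{'fx': 342.0749682056649, 'fy': 342.0749682056649, 'cx': 256.2282992332536, 'cy': 189.4007172546229, 'k1': 0.005512172667763539, 'T_tool_cam': array([[-3.78625351e-04, -3.15002006e-01,  9.49090930e-01,
        -1.42965387e-01],
       [ 9.99999804e-01,  3.54399840e-04,  5.16559501e-04,
        -1.12531329e-04],
       [-4.99074952e-04,  9.49090939e-01,  3.15001810e-01,
        -8.13507476e-02],
       [ 0.00000000e+00,  0.00000000e+00,  0.00000000e+00,
         1.00000000e+00]])}
```

View pics/top0x.png

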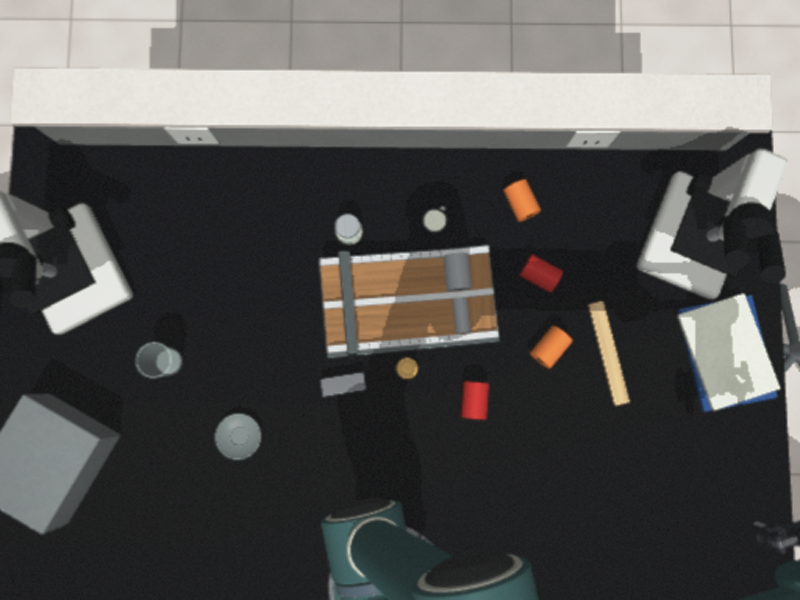

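View pics/scene0.png

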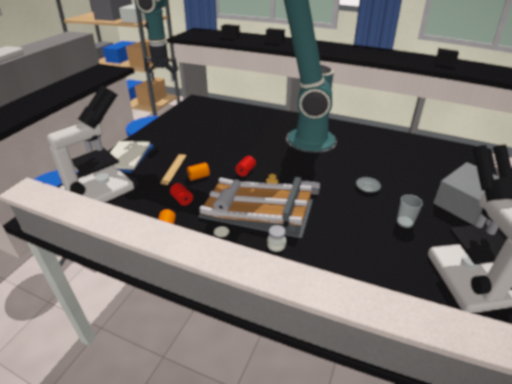

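Top view (800-wide picture): the two bright metal rollers lie in the ramp valley, the thicker at (457,270) in the far lane and the thin one at (461,313) in the near lane. The dark stop bar is at (347,302). Look-alikes: red (542,273), red (475,400), orange (551,347) and orange (522,200). I choose the grey one at (457,270) and check it in a crop.

Run:
```python
from h import *
im=cv2.imread('pics/top0.png')
c=im[145:240,195:360]; cv2.imwrite('pics/crop1.png',cv2.resize(c,None,fx=4.8,fy=4.8,interpolation=cv2.INTER_CUBIC))
```

```text
(no output)
```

View pics/crop1.png

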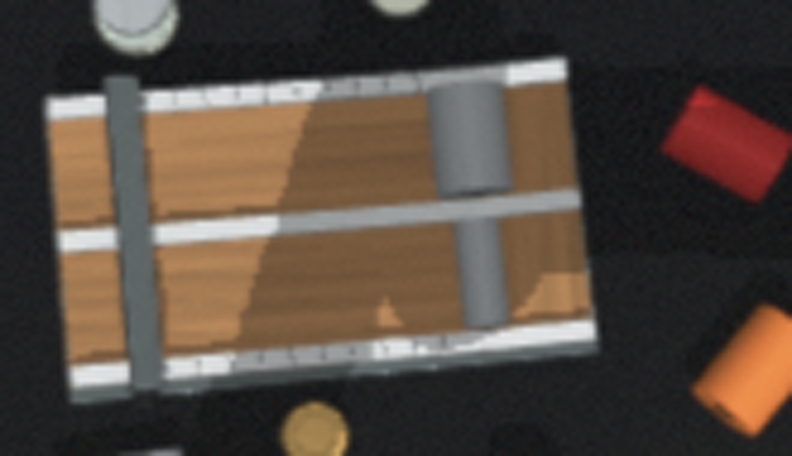

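The crop confirms it: the thick roller is smooth grey metal, about 82 px wide (17 px raw, or 50 mm) at crop (470,137), and the thin one is at (482,272). Ramp corners at rail tops: (566,58), (596,335), (46,98) and (70,388).

```bash
cat >> h.py <<'E'
def c2(u,v): return 195+(u+.5)/4.8-.5,145+(v+.5)/4.8-.5
E
python3 - <<'E'
from h import *
T=cam('top')
P=lambda u,v,z: plane(T,*c2(u,v),z)
dr,dn=P(566,58,.0355),P(596,335,.0355)
ur,un=P(46,98,.0695),P(70,388,.0695)
print('corners',dr,dn,ur,un)
print('len',np.linalg.norm((ur-dr)[:2]),np.linalg.norm((un-dn)[:2]),'wid',np.linalg.norm((dr-dn)[:2]),np.linalg.norm((ur-un)[:2]))
up=((ur+un)-(dr+dn))[:2]; up/=np.linalg.norm(up); print('yaw',np.arctan2(up[1],up[0]), 'from width', np.arctan2(*( (ur+dr-un-dn)[:2][::-1]))+np.pi/2, )
yaw=np.arctan2(up[1],up[0]); ly=np.array([-up[1],up[0]])
low=(dr+dn)[:2]/2; V=low+up*.0699; print('valley from low end',V); hi=(ur+un)[:2]/2; print('from high end',hi-up*(.2674-.0017))
f=lambda X:((X[:2]-V)@up,(X[:2]-V)@ly)
rc=[P(428,83,.045),P(503,80,.045),P(510,190,.045),P(442,193,.045)]
m=np.mean(rc,axis=0);print('roller mid',m,f(m),np.linalg.norm(rc[0]-rc[3]),np.linalg.norm(rc[0]-rc[1]))
for uv in [(138,80),(160,384)]:
    X=P(*uv,.086); print('stop',X,f(X))
for nm,uv,z in [('thin',(482,272),.035),('brass',(315,430),.052),('jar',(135,15),.065),('redL',(728,145),.03),('orange',(748,370),.03)]:
    X=P(*uv,z); print(nm,X,f(X))
s=monitor.read_state(); print(R.from_rotvec(s['tcp_rot']).as_matrix(), bot.pinch_z)
E
```

```text
corners [ 0.67194187 -0.19536332  0.0355    ] [ 0.48983714 -0.21376199  0.0355    ] [0.63619689 0.14138439 0.0695    ] [0.45121239 0.12226583 0.0695    ]
len 0.3386395209185992 0.3382403941660108 wid 0.18303180641292296 0.18596984859168972
yaw 1.680891017849014 from width 1.672644659903579
valley from low end [ 0.57320942 -0.13508585]
from high end [ 0.57289774 -0.13226626]
roller mid [ 0.61775107 -0.13201148  0.045     ] (np.float64(-0.0018381384183144688), np.float64(-0.04460976694349461)) 0.07282468842297928 0.04892568830926411
stop [0.64522035 0.08151126 0.086     ] (np.float64(0.20737374618409551), np.float64(-0.09537300473437195))
stop [0.45338727 0.06459251 0.086     ] (np.float64(0.21163459960357323), np.float64(0.09715756176515124))
thin [ 0.53025961 -0.14005858  0.035     ] (np.float64(-0.00022362885637419784), np.float64(0.04323614996960727))
brass [ 0.42660536 -0.03224173  0.052     ] (np.float64(0.1183292088843926), np.float64(0.13441674490889405))
jar [0.691726   0.08579895 0.065     ] (np.float64(0.20652579738728408), np.float64(-0.14206818771686575))
redL [ 0.61590225 -0.30207282  0.03      ] (np.float64(-0.17066675055978878), np.float64(-0.024087094597869837))
orange [ 0.46831149 -0.31295761  0.03      ] (np.float64(-0.16526947935828235), np.float64(0.12380605157929984))
[[-4.54330424e-04  2.57844015e-01 -9.66186451e-01]
 [ 2.00013602e-03 -9.66184383e-01 -2.57844404e-01]
 [-9.99997897e-01 -2.04965088e-03 -7.67561418e-05]] 0.0187
```

The measurements agree: ramp length 338 mm (337 expected), roller 49 x 73 mm, roller 1.8 mm behind the valley line horizontally (-1.5 expected), stop face about 216 mm up the slope. Next I work out the approach pose: tool z downhill, fingers 30 % open across the lane.

```bash
cat >> h.py <<'E'
yaw=1.679; V=np.array([.5731,-.1340,.020]); up=np.array([np.cos(yaw),np.sin(yaw),0]); ly=np.array([-up[1],up[0],0])
Rt=np.column_stack([[0,0,-1],-ly,-up])
def goto(s,z,lat=-.043):
    S=monitor.read_state(); R0=R.from_rotvec(S['tcp_rot']).as_matrix()
    X=V+s*up+lat*ly; X[2]=z
    print('target',X.round(4),'shift',(R0.T@(X-S['tool_pos'])).round(4),'turn',R.from_matrix(R0.T@Rt).as_rotvec().round(4))
def where():
    S=monitor.read_state(); d=S['tool_pos']-V; print('t',S['time'],'s',d@up,'lat',d@ly,'z',S['tool_pos'][2],'F up/lat/z',S['wrist_force']@up,S['wrist_force']@ly,S['wrist_force'][2],'w',S['width'])
E
python3 -c "
from h import *
goto(-.062,.13)"
```

```text
target [ 0.6225 -0.191   0.13  ] shift [ 0.1008 -0.3291 -0.5522] turn [-1.4182 -0.0015  0.0016]
```

Request:
jog_arm:
  rows:
    - [0.01, -0.03, -0.05, -0.14, 0, 0, 30]
    - [0.02, -0.06, -0.1, -0.28, 0, 0, 30]
    - [0.03, -0.085, -0.142, -0.42, 0, 0, 30]
    - [0.04, -0.11, -0.185, -0.56, 0, 0, 30]
    - [0.05, -0.14, -0.23, -0.7, 0, 0, 30]
    - [0.055, -0.165, -0.276, -0.84, 0, 0, 30]
    - [0.06, -0.19, -0.32, -0.98, 0, 0, 30]
    - [0.07, -0.22, -0.37, -1.1, 0, 0, 30]
    - [0.08, -0.245, -0.41, -1.2, 0, 0, 30]
    - [0.09, -0.27, -0.455, -1.3, 0, 0, 30]
    - [0.1, -0.295, -0.5, -1.36, 0, 0, 30]
    - [0.1, -0.32, -0.535, -1.4, 0, 0, 30]
    - [0.1008, -0.3291, -0.5522, -1.4182, -0.0015, 0.0016, 30]
    - [0.1008, -0.3291, -0.5522, -1.4182, -0.0015, 0.0016, 30]
    - [0.1008, -0.3291, -0.5522, -1.4182, -0.0015, 0.0016, 30]
    - [0.1008, -0.3291, -0.5522, -1.4182, -0.0015, 0.0016, 30]

```text
time: 1.7
tool_pos: [0.6216, -0.1915, 0.1295]
tcp_rot: [1.129, 1.259, -1.13]
wrist_force: [-0.8, 0.6, -0.0]
width: 0.3
```

Run:
```python
from h import *
where(); goto(-.062,.034)
im=imaging.read_camera('wrist'); cv2.imwrite('pics/w1.png',im)
W=cam('wrist')
for n,s,lat,z in [('railR',0,-.080,.032),('railmid',0,-.006,.032),('roller top',-.0018,-.043,.070)]:
    X=V+s*up+lat*ly; X[2]=z; print(n,proj(W,X).round(1))
```

```text
t 1.7 s -0.06238501624757509 lat -0.041988486894993085 z 0.12950121014860783 F up/lat/z 0.6950483042498912 0.7424613489648529 -0.04465030301468087 w 0.29990064228920943
target [ 0.6225 -0.191   0.034 ] shift [ 0.0955  0.0011 -0.0004] turn [-0.0003 -0.0001  0.0014]
railR [311.5 103.8]
railmid [203.4 103.9]
roller top [257.7 112.2]
```

View pics/w1.png

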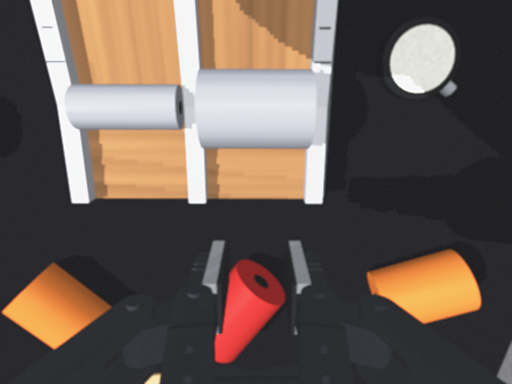

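The wrist view shows the fingers (215,243) and (300,243), centred on column 257. The thick roller spans columns 197 to 328 in its lane, and the rail inner edges match my projections to about 1 mm. Descending behind the roller.

Request:
jog_arm:
  rows:
    - [0.03, 0.0005, 0, 0, 0, 0, 30]
    - [0.06, 0.001, 0, 0, 0, 0.001, 30]
    - [0.08, 0.001, 0, 0, 0, 0.001, 30]
    - [0.092, 0.001, 0, 0, 0, 0.001, 30]
    - [0.098, 0.001, 0, 0, 0, 0.001, 30]
    - [0.098, 0.001, 0, 0, 0, 0.001, 30]
    - [0.098, 0.001, 0, 0, 0, 0.001, 30]

```text
time: 2.45
tool_pos: [0.6231, -0.1926, 0.033]
tcp_rot: [1.131, 1.256, -1.13]
wrist_force: [-0.8, 0.2, 0.2]
width: 0.303
```

Run:
```python
from h import *
where()
im=imaging.read_camera('wrist'); cv2.imwrite('pics/w2.png',im)
W=cam('wrist'); X=V-.0018*up-.043*ly; X[2]=.07; print(proj(W,X))
```

```text
t 2.45 s -0.06364096355478054 lat -0.04338356202109182 z 0.03296959403262684 F up/lat/z 0.31446800300834876 0.7623269414338872 0.2431914943743473 w 0.30276185953268836
[253.21339176 141.41123569]
```

View pics/w2.png

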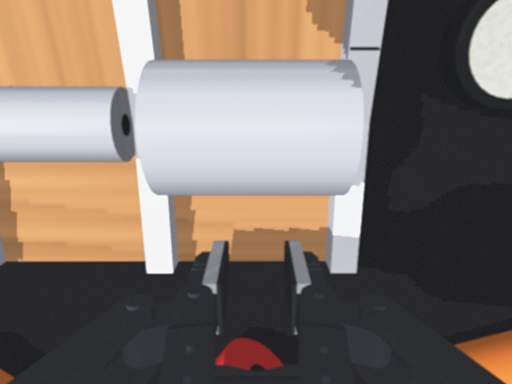

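The wrist view shows the fingers at lane height behind the roller. The lane centre is near column 251 and the finger centre at 257, so I shift 2 mm left while closing in, then start pushing.

Request:
jog_arm:
  rows:
    - [0.001, -0.001, -0.004, 0, 0, 0, 30]
    - [0.002, -0.002, -0.008, 0, 0, 0, 30]
    - [0.002, -0.002, -0.012, 0, 0, 0, 30]
    - [0.002, -0.002, -0.016, 0, 0, 0, 30]
    - [0.002, -0.002, -0.019, 0, 0, 0, 30]
    - [0.002, -0.002, -0.021, 0, 0, 0, 30]
    - [0.002, -0.002, -0.023, 0, 0, 0, 30]
    - [0.002, -0.002, -0.025, 0, 0, 0, 30]
    - [0.002, -0.002, -0.027, 0, 0, 0, 30]
    - [0.0015, -0.002, -0.029, 0, 0, 0, 30]
    - [0.001, -0.002, -0.032, 0, 0, 0, 30]
    - [0.0006, -0.002, -0.035, 0, 0, 0, 30]
    - [0.0002, -0.002, -0.038, 0, 0, 0, 30]
    - [-0.0002, -0.002, -0.041, 0, 0, 0, 30]
    - [-0.0006, -0.002, -0.044, 0, 0, 0, 30]

```text
time: 4.0
tool_pos: [0.6167, -0.1487, 0.0339]
tcp_rot: [1.131, 1.255, -1.129]
wrist_force: [-0.3, -2.5, 1.4]
width: 0.303
```

Run:
```python
from h import *
where()
im=imaging.read_camera('wrist'); cv2.imwrite('pics/w3.png',im)
```

```text
t 4.0 s -0.019344859349435587 lat -0.04175320468875544 z 0.03386474790068761 F up/lat/z -2.483066479142573 0.5811573195188088 1.4350273983872872 w 0.30261001869049337
```

View pics/w3.png

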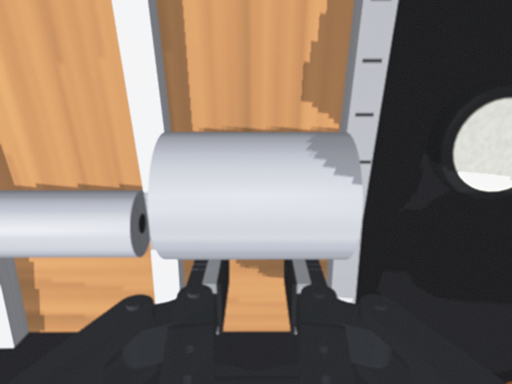

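The fingers are in contact behind the roller, which is square in the lane (columns 150 to 360), with a push of about 2.5 N. Continuing up the slope.

Request:
jog_arm:
  rows:
    - [-0.0006, 0, -0.004, 0, 0, 0, 30]
    - [-0.0011, 0, -0.008, 0, 0, 0, 30]
    - [-0.0017, 0, -0.012, 0, 0, 0, 30]
    - [-0.0022, 0, -0.016, 0, 0, 0, 30]
    - [-0.0028, 0, -0.02, 0, 0, 0, 30]
    - [-0.0034, 0, -0.024, 0, 0, 0, 30]
    - [-0.0039, 0, -0.028, 0, 0, 0, 30]
    - [-0.0045, 0, -0.032, 0, 0, 0, 30]
    - [-0.0051, 0, -0.036, 0, 0, 0, 30]
    - [-0.0056, 0, -0.04, 0, 0, 0, 30]
    - [-0.0062, 0, -0.044, 0, 0, 0, 30]
    - [-0.0067, 0, -0.048, 0, 0, 0, 30]
    - [-0.0073, 0, -0.052, 0, 0, 0, 30]
    - [-0.0079, 0, -0.056, 0, 0, 0, 30]
    - [-0.0084, 0, -0.06, 0, 0, 0, 30]
    - [-0.009, 0, -0.064, 0, 0, 0, 30]
    - [-0.0096, 0, -0.068, 0, 0, 0, 30]
    - [-0.0101, 0, -0.072, 0, 0, 0, 30]
    - [-0.0107, 0, -0.076, 0, 0, 0, 30]
    - [-0.0112, 0, -0.08, 0, 0, 0, 30]

```text
time: 6.05
tool_pos: [0.6079, -0.0682, 0.045]
tcp_rot: [1.131, 1.256, -1.129]
wrist_force: [1.1, -2.3, 1.9]
width: 0.298
```

Run:
```python
from h import *
where()
im=imaging.read_camera('wrist'); cv2.imwrite('pics/w4.png',im)
```

```text
t 6.05 s 0.06169561872068149 lat -0.04172684441737494 z 0.045002976219608096 F up/lat/z -2.4103863865127897 -0.8749888862801336 1.8871396421181283 w 0.29796334963252813
```

View pics/w4.png

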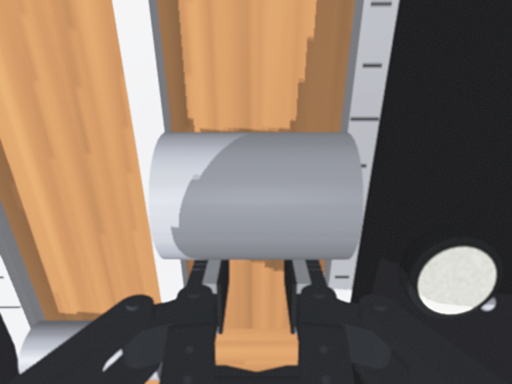

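The roller is square and still against the fingers at s ≈ 0.10 m. Continuing, and slowing before the stop.

Request:
jog_arm:
  rows:
    - [-0.0006, 0, -0.004, 0, 0, 0, 30]
    - [-0.0011, 0, -0.008, 0, 0, 0, 30]
    - [-0.0017, 0, -0.012, 0, 0, 0, 30]
    - [-0.0022, 0, -0.016, 0, 0, 0, 30]
    - [-0.0028, 0, -0.02, 0, 0, 0, 30]
    - [-0.0034, 0, -0.024, 0, 0, 0, 30]
    - [-0.0039, 0, -0.028, 0, 0, 0, 30]
    - [-0.0045, 0, -0.032, 0, 0, 0, 30]
    - [-0.0051, 0, -0.036, 0, 0, 0, 30]
    - [-0.0056, 0, -0.04, 0, 0, 0, 30]
    - [-0.0062, 0, -0.044, 0, 0, 0, 30]
    - [-0.0067, 0, -0.048, 0, 0, 0, 30]
    - [-0.0073, 0, -0.052, 0, 0, 0, 30]
    - [-0.0079, 0, -0.056, 0, 0, 0, 30]
    - [-0.0084, 0, -0.06, 0, 0, 0, 30]
    - [-0.009, 0, -0.064, 0, 0, 0, 30]
    - [-0.0094, 0, -0.067, 0, 0, 0, 30]
    - [-0.0098, 0, -0.07, 0, 0, 0, 30]
    - [-0.0101, 0, -0.072, 0, 0, 0, 30]
    - [-0.0104, 0, -0.074, 0, 0, 0, 30]

```text
time: 8.1
tool_pos: [0.5998, 0.0063, 0.0554]
tcp_rot: [1.131, 1.257, -1.129]
wrist_force: [0.1, -2.3, 1.6]
width: 0.301
```

Run:
```python
from h import *
where()
im=imaging.read_camera('wrist'); cv2.imwrite('pics/w5.png',im)
```

```text
t 8.1 s 0.1365564767474637 lat -0.041700595287002436 z 0.05540757572979349 F up/lat/z -2.3516726243470676 0.10790296971259788 1.5953705536067475 w 0.3014634394647115
```

View pics/w5.png

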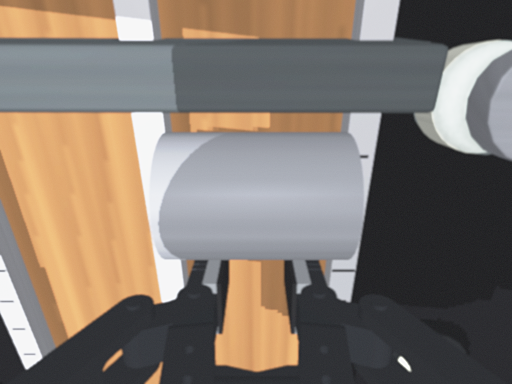

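The bar's near edge is at row 111 and the roller's far edge at row 132, so a gap remains. I compute it.

Run:
```python
from h import *
W=cam('wrist')
X=plane(W,256,111,.089); s=(X-V)@up; sd=(s+.04*np.sin(np.radians(8)))/np.cos(np.radians(8)); print('stop slope',sd, 'z check',.02+sd*.1392+.0396)
# roller centre: tangent planes from camera (rows 132, 259) bisector, on height line
o,d1=ray(W,256,132); _,d2=ray(W,256,259); d1/=np.linalg.norm(d1);d2/=np.linalg.norm(d2)
b=d1+d2;b/=np.linalg.norm(b); a=np.arccos(d1@d2)/2; C=o+b*.025/np.sin(a); q=C-V; c8,s8=np.cos(np.radians(8)),np.sin(np.radians(8))
S=q@up*c8+q[2]*s8; Z=-q@up*s8+q[2]*c8; print('roller slope s',S,'z',Z,'gap',sd-.025-S)
```

```text
stop slope 0.2153327057259513 z check 0.08957431263705243
roller slope s 0.17787554628640362 z 0.02464542581821632 gap 0.0124571594395477
```

The roller sits 24.6 mm above the deck (25 expected). The gap is about 12.5 mm.

Request:
jog_arm:
  rows:
    - [-0.0003, 0, -0.002, 0, 0, 0, 30]
    - [-0.0006, 0, -0.004, 0, 0, 0, 30]
    - [-0.0008, 0, -0.006, 0, 0, 0, 30]
    - [-0.0011, 0, -0.008, 0, 0, 0, 30]
    - [-0.0013, 0, -0.009, 0, 0, 0, 30]
    - [-0.0014, 0, -0.01, 0, 0, 0, 30]
    - [-0.0015, 0, -0.0105, 0, 0, 0, 30]
    - [-0.0015, 0, -0.011, 0, 0, 0, 30]

```text
time: 8.95
tool_pos: [0.5986, 0.0173, 0.0569]
tcp_rot: [1.131, 1.257, -1.129]
wrist_force: [0.1, -4.6, 1.8]
width: 0.299
```

```bash
python3 -c "
from h import *
where()"
```

```text
t 8.95 s 0.14763169754412533 lat -0.04169770110561853 z 0.056934835051225305 F up/lat/z -4.606881790478498 0.351507445363675 1.8221801697534 w 0.2985958444614099
```

Request:
jog_arm:
  rows:
    - [0, 0, -0.0005, 0, 0, 0, 30]
    - [-0.0001, 0, -0.001, 0, 0, 0, 30]
    - [-0.0001, 0, -0.001, 0, 0, 0, 30]

```text
time: 9.25
tool_pos: [0.5986, 0.0173, 0.057]
tcp_rot: [1.13, 1.256, -1.129]
wrist_force: [0.3, -5.7, 0.8]
width: 0.303
```

Run:
```python
from h import *
where()
im=imaging.read_camera('wrist'); cv2.imwrite('pics/w6.png',im); where()
```

```text
t 9.25 s 0.147628713609803 lat -0.041673023124010604 z 0.05697590438338118 F up/lat/z -5.69526613419121 0.28297342881986604 0.7603060089804672 w 0.30347056068397316
t 9.3 s 0.14766179067029586 lat -0.041683818106318396 z 0.056969726682214936 F up/lat/z -5.938762253979665 0.017768213639259216 0.5008339491231686 w 0.2962040458241689
```

View pics/w6.png

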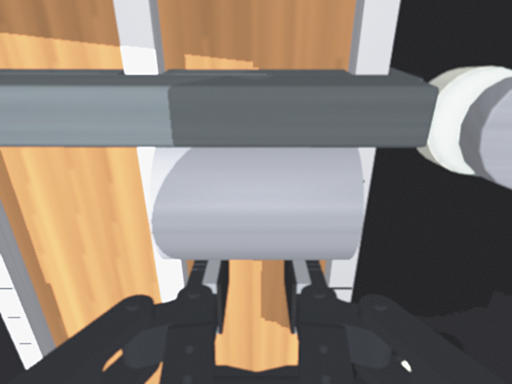

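The bar now hides the roller's far edge (row 147). The TCP no longer advances while the push has risen to 6 N, so the roller is against the bar. One small extra push follows, then I check.

Request:
jog_arm:
  rows:
    - [0, 0, -0.001, 0, 0, 0, 30]
    - [0, 0, -0.002, 0, 0, 0, 30]
    - [0, 0, -0.002, 0, 0, 0, 30]
    - [0, 0, -0.002, 0, 0, 0, 30]
    - [0, 0, -0.002, 0, 0, 0, 30]

```text
time: 9.8
tool_pos: [0.5986, 0.0173, 0.057]
tcp_rot: [1.128, 1.254, -1.13]
wrist_force: [-0.0, -8.9, 0.6]
width: 0.3
```

Run:
```python
from h import *
where()
im=imaging.read_camera('wrist'); cv2.imwrite('pics/w7.png',im); W=cam('wrist')
g=cv2.cvtColor(im,cv2.COLOR_BGR2GRAY).astype(float)
col=g[:,230:290].mean(1); e=np.abs(np.diff(col)); r=[int(i) for i in np.argsort(e)[::-1][:10]]; print(sorted(r))
b=130+int(np.argmax(e[130:165])); b+=.5+.5
X=plane(W,256,b,.0895); s=(X-V)@up; print('bar row',b,'stop slope',(s+.04*.1392)/.9903)
s2=monitor.read_state(); print('roller slope from TCP',((s2['tool_pos']-V)@up-.1365565)/.9903+.17788)
where()
im=imaging.read_camera('top'); cv2.imwrite('pics/top1.png',im)
a=cv2.imread('pics/top0.png')[145:240,195:360]; c=im[145:240,195:360]
cv2.imwrite('pics/cmp.png',cv2.resize(np.vstack([a,c]),None,fx=3.1,fy=3.1,interpolation=cv2.INTER_CUBIC))
```

```text
t 9.8 s 0.1476917010751055 lat -0.041734761835929786 z 0.05702615582765123 F up/lat/z -8.813377627715415 0.9938581081382658 0.589929158231294 w 0.30021569613174
[68, 69, 146, 147, 365, 366, 367, 368, 369, 370]
bar row 148.0 stop slope 0.21435683368990893
roller slope from TCP 0.18915120741263045
t 9.85 s 0.1477183767007279 lat -0.041724259199878856 z 0.05699350120811336 F up/lat/z -8.299081369629354 0.3448522592413578 0.4464068735109101 w 0.3029490910978534
```

View pics/cmp.png

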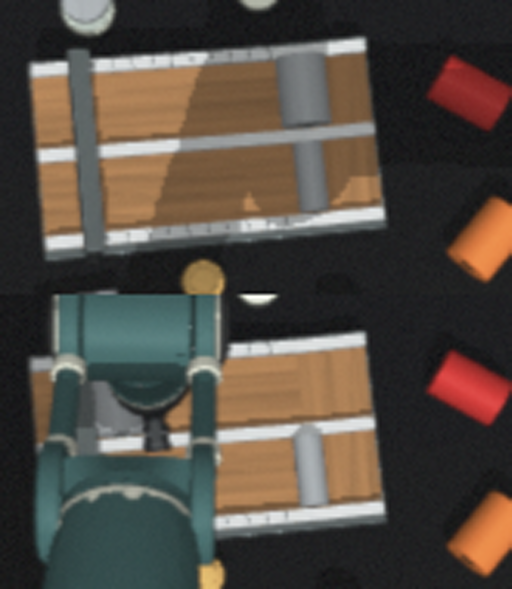

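The before/after top crops show the thin roller and the other objects in view unmoved, and the thick roller's valley empty. The gap works out to about 0.2 mm, the bar is at its original place within 1 mm, and the push is steady at about 8.5 N. Handing in.

```bash
python3 -c "
from h import *
print(finish_job()); where()"
```

```text
the job is handed in; nothing more can be done
None
the job is handed in; nothing more can be done
```

The thick roller is against the stop bar, and I handed the job in at about 9.9 s with the fingers still pushing on it. I pushed it up its own lane at about 40 mm/s, slower near the stop, with partly open fingertips behind it; it was never gripped.

- **At the stop:** the fingertips stopped advancing while the push rose from 2.4 N to about 8.5 N. The measured gap was about 0.2 mm and the roller looked square in the wrist pictures.
- **Stop bar:** 0.2153 m up the slope before contact and 0.2144 m after, a difference within measuring error. The push was far below the 80 N at which it slips.
- **Everything else:** the thin roller looked unmoved in the before/after top pictures. The arm hid part of the ramp and some neighbouring objects in the last one.
- **Disagreements:** the first top picture put the stop at 0.216 m, about 1 mm from the wrist camera's figure. No check failed.

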